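# Load a can into the leak tester and shut its heavy cover

## Task

Stand the coconut milk can upright in the round nest of the leak tester. Then bring the tester's heavy cover down by its bar handle under control, never letting it fall or slam, and press it home gently, no harder than it needs, until its catch snaps and holds it shut; let go. Leave the flask, the jar and the small bin where they are.

Things in the scene. Friction and masses are not known exactly. Their poses are not given: they have to be found in the camera images.
- tester: The can leak tester, fixed to the bench: a white box 165 mm deep (its x), 190 mm wide (its y), rim 88 mm above the bench, blue panel on its front (-x) face. Origin: centre of its underside, on the bench; x points from front to hinge side, z up. Its open-topped chamber is 120 mm (x) by 150 mm (y), centred 7.5 mm behind the origin (+x).
- nest (a point): Centre of the floor of the round nest in the chamber, 14 mm above the bench. The nest is a recess 73 mm in diameter and 8 mm deep, its edge chamfered 3 mm, in a white plate. The top of a can standing in it is 4 mm below the tester's rim.
- seal (a point): Middle of the front run of the red seal round the chamber mouth, at its top, 17 mm above the tester's rim. It is spring-backed: it starts to yield at about 7 N and gives about 0.85 N per mm from there. The cover meets it at a cover angle of about 0.065 rad and, let go there, rests on it.
- can_center (a point): The can to be tested: white with a blue and a brown band, 65 mm in diameter, 70 mm high, about 0.22 kg. The point is its centre, half-way up; z is its axis. It stands on the bench.
- cover (a joint): Angle of the cover in rad: 0 level (shut), 1.57 upright, stop at 1.75. It is an aluminium plate 15 mm thick with a sight glass, about 1.3 kg (10 % more or less), hinged along the tester's rear top edge. Within 0.08 rad of upright the stiff hinge holds it; further back it leans on its stop; further forward it falls shut (weight about 6 N at the handle when level).
- cover_hinge (a point): Middle of the cover's hinge axis, 82.5 mm behind the tester's origin, 88 mm above the bench; the axis runs along the tester's y. The frame turns with the cover: at angle 0 its axes are parallel to the tester's, and opening swings the handle up and back.
- cover_handle (a point): Middle of the cover's bar handle: a round black bar 14 mm thick, 106 mm free length, parallel to the hinge, 40 mm in front of the cover's front edge (33 mm free gap); 205 mm from the hinge along the cover's -x and 15 mm along its z. At the top when the cover is open; in front of the tester, with nothing below it, when shut.
- striker (a point): The pin under the cover's front edge, 150 mm from the hinge along the cover's -x. Once caught, the cover stays at 0.028 rad or less and a pull of 5 N does not open it; not caught, it rises by itself to 0.038 rad or more when let go. Pressing on after the snap damages the catch: its stop takes 25 N, which is about 20 N at the handle.
- flask_center (a point): Bystander: a conical glass flask with pink contents, 64 mm in diameter at the foot, 100 mm high, standing on the bench. The point is its axis, 45 mm up.
- jar_center (a point): Bystander: an amber jar with a blue cap, 60 mm in diameter, 85 mm high, standing on the bench. The point is its centre.
- bin_center (a point): Bystander: a small open blue bin, 75 x 75 x 55 mm, standing on the bench. The point is its centre.
- catch: Origin: slot in the top of the tester's front wall. A pin under the cover's front edge enters a sprung catch in it, which snaps over at a cover angle somewhere from 0.04 down to -0.03 rad: its height is set differently on every tester and cannot be seen. The push at the handle grows to 5 to 15 N, then falls to almost nothing within 2 mm as the catch draws the cover in; 1 mm below is a hard stop.

How it is judged:
By the outcome, as a careful person would: the job done as asked, in the order asked, and still so for the second after the job is handed in, with the robot touching nothing.
It also fails if it takes over 72 s, if anything falls off the work surface, if the arm or the gripper's body presses on something with over 40 N, if the wrist force passes 120 N, or if a joint passes its speed limit or range.

## Robot

A 6-joint arm with a two-finger parallel gripper is mounted at the origin on the work surface. World frame = base frame: x ahead of the robot, y to its left, z up, the work surface at z = 0. Lengths are in mm, angles in rad, forces in N, time in s.
With the tool pointing down it reaches from about 375 to 825 mm from the base axis. Payload 5.5 kg.
Tool frame: the origin (TCP) lies between the finger pads; the fingertips stand 17 mm ahead of it and the grasp point (between the pads) lies 2 mm behind it; x points along the fingers, y is the direction in which the jaws open and shut, and the axes are right-handed (so a half turn about x gives the same grasp; the last joint's range is limited). The gripper opens to 85 mm and grips with 20 to 120 N. Pads are 22 mm wide; open, the fingers measure 114 mm over their backs; the gripper's body (76 mm by 85 mm) begins 54 mm behind the grasp point. The pads swing forward as they close: fully open they stand 13 mm farther back than shut.
Start: joints at [1.228, 0.314, -0.047, 1.21, 0, 1.571], TCP at [201.672, 565.087, 248.299] pointing down, gripper open.
Joint ranges: [-2.67, 2.67], [-0.69, 1.73], [-1.03, 1.25], [-2.08, 2.16], [-1.42, 1.45], [-3.14, 3.14]. Speed limits (rad/s): [2.39, 2.39, 3.01, 3.14, 3.14, 3.14].

## Interface

Orientations are given as a rotation vector (axis times angle).
In Python, from workcell import manip gives the robot as it stands. The module is installed in compiled form; this text tells all that it offers.
- The arm moves only by the tool arm_command, never from a script. Its argument "targets" is a list of rows, each a list of 2 entries, a list of its own where there are three numbers: the shift along the tool's x, y, z in mm, then the turn, a rotation vector about the tool's x, y, z in rad. A call has 1 to 20 rows; each row is the pose to reach, as a shift and turn from the pose commanded when the call began, along the tool's axes at that moment; what a row does not reach only later rows make up. A row lasts 1/12 s, in which the tool goes at most 41.7 mm and 7.16 degrees, less where a joint would pass 70% of its speed; a pose out of reach is approached as far as the arm can. A call with a gripper value outside its range is refused whole. "fingers" is the opening, from -1 (shut) to 1 (fully open), set as the call begins (left out, the last holds). The fingers move at their own pace and stop on an object; the grip force is fixed at half the most. Time passes only in rows, so rows that repeat a pose let the fingers close. It gives the time, the measured TCP pose, the force and the opening at its end, in the units of the state.
- manip.get_state(): the state, without advancing time (a new reading comes with each control period).
- manip.capture(name): name is "side" or "top" or "wrist"; returns a dict with "pixels" (400x640x3 uint8, red, green, blue), "fovy" (degrees; the focal length in pixels is half the picture's height over the tangent of half this angle, whatever the lens; pixels are square), "cx", "cy" (the principal point, pixels), "rvec" (rotation vector, rad) and "tvec" (3), from world to camera coordinates, as OpenCV has them. Camera axes: x right, y down, z forward; pixel columns grow to the right and rows downward; lengths in mm; the calibration is good to about 2 mm. A picture is of the moment at which its call begins. There is no depth.
- manip.sign_off(): hands the job in, once; it reports no verdict.
Trained networks look in a picture, given as the dict that the camera call returned (one of the last four; its "shot" number tells which), for a name from the list of things; names that differ only in an ending like _2 or _b are one class to them, and where a whole thing is asked for, a point or a joint stands for the part that bears it (a point fixed in the world has none). Each returns a list of dicts, best first, with "score" (0 to 1); they miss things now and then, are a little off and sometimes report something else, mostly with a low value. They report only what shows in the picture. A call takes as long as a camera call.
- manip.find_in(target, picture): "at" ([x, y, z] in mm, in the coordinates of the camera as it stood for that picture, good to about 4 mm: the middle of the surface that is visible of it).
- manip.trace(target, picture): "pixels" (400x640 bool, what is visible of it).
The state is a dict: "clock": time; "qpos": joint angles; "qd": joint speeds; "tau": joint torques, N m; "position": TCP position; "eef_rot": TCP orientation; "ft_force": force on the tool from outside, world axes, zero at the start; "ft_torque": the same for the moment, N m; "finger_gap": finger opening in mm.
Only numpy, scipy, OpenCV 4.12 (cv2) and the standard library are available. Lean on these libraries where they do the work, as an engineer would, in place of code of your own. Each camera call takes 0.05 s, during which the arm holds its last target. There are 200 camera calls.

## Working session

There is one attempt and no reset: what is moved stays moved. The work goes in short steps, Python scripts to look and compute and a tool call to move; the robot and the scene stay as the last step left them, time stands still between calls to the robot, and variables do not carry over. Pictures are saved under pics/ and viewed, about 8 in all and at most 12, crops included, and the job is handed in when it is done.

Besides the shell and the picture viewer there is one more tool, called after "Request:" by a JSON object that holds its "method" and its "body". arm_command: Moves the arm, as the interface text tells. Its arguments: {"type":"object","properties":{"targets":{"type":"array","items":{"type":"array"}},"fingers":{"type":"number"}},"required":["targets"]}

```bash
mkdir -p pics; cat > h.py <<'E'
import numpy as np, cv2
from scipy.spatial.transform import Rotation as R
from workcell import manip
def w(p,at): 
    return R.from_rotvec(np.ravel(p['rvec'])).inv().apply(np.array(at,float)-np.ravel(p['tvec']))
def f(p): return 200/np.tan(np.radians(p['fovy'])/2)
def proj(p,X):
    c=R.from_rotvec(np.ravel(p['rvec'])).apply(np.array(X,float))+np.ravel(p['tvec'])
    return c[...,:2]/c[...,2:]*f(p)+[p['cx'],p['cy']]
def ray(p,uv):
    d=np.array([(uv[0]-p['cx'])/f(p),(uv[1]-p['cy'])/f(p),1.])
    r=R.from_rotvec(np.ravel(p['rvec'])).inv()
    return r.apply(-np.ravel(p['tvec'])), r.apply(d)
def onz(p,uv,z):
    o,d=ray(p,uv); return o+d*(z-o[2])/d[2]
def save(p,n): cv2.imwrite('pics/'+n+'.png',p['pixels'][...,::-1])
np.set_printoptions(precision=3,suppress=True)
E
python3 - <<'E'
from h import *
s=manip.get_state(); print(s)
for n in ['top','side']:
    p=manip.capture(n); save(p,n+'0')
    print(n,p['fovy'],w(p,[0,0,0]))
    for t in ['tester','nest','seal','can_center','cover','cover_hinge','cover_handle','flask_center','jar_center','bin_center','striker']:
        try: print(t,[(w(p,d['at']),round(d['score'],2)) for d in manip.find_in(t,p)[:2]])
        except Exception as e: print(t,e)
a=cv2.imread('pics/top0.png');b=cv2.imread('pics/side0.png')
E
```

```text
{'clock': 0.0, 'qpos': array([ 1.228,  0.314, -0.048,  1.21 ,  0.   ,  1.571]), 'qd': array([-0.   , -0.   , -0.001, -0.001, -0.001, -0.002]), 'tau': array([  0.   , -53.959,  33.975,   0.019,   0.   ,   0.   ]), 'position': array([201.467, 564.58 , 247.452]), 'eef_rot': array([ 0.268,  1.554, -0.27 ]), 'ft_force': array([-1.06 ,  0.43 , -0.417]), 'ft_torque': array([-0.031, -0.019, -0.011]), 'finger_gap': 85.39911143651851}
top 51.188039118786016 [ 361.097   -0.796 1166.478]
tester [(array([655.146,   5.78 ,  94.408]), 0.73)]
nest [(array([650.351,  14.104,  92.696]), 0.83)]
seal [(array([653.329,   8.865,  87.851]), 0.83)]
can_center [(array([ 612.577, -307.226,   69.141]), 0.81)]
cover [(array([696.619,   5.914, 205.209]), 0.68)]
cover_hinge [(array([695.885,  12.203, 205.305]), 0.89)]
cover_handle [(array([698.603,  10.349, 205.116]), 0.8)]
flask_center [(array([ 474.39 , -290.686,   36.524]), 0.7), (array([478.575, 290.66 ,  82.074]), 0.18)]
jar_center [(array([478.879, 292.365,  81.94 ]), 0.74)]
bin_center [(array([635.753, 329.295,  13.156]), 0.84)]
striker [(array([697.731,  
[... 248 characters left out ...]
25,   71.721]), 0.28)]
seal [(array([652.423, -15.244,  91.233]), 0.96)]
can_center [(array([ 606.743, -323.631,   74.453]), 0.89)]
cover [(array([699.04 , -12.092, 198.161]), 0.83)]
cover_hinge [(array([695.162,  -9.904, 194.964]), 0.91), (array([632.963, 306.272,  32.631]), 0.52)]
cover_handle [(array([695.995,  -8.823, 195.259]), 0.61)]
flask_center [(array([ 472.044, -314.003,   41.063]), 0.9), (array([700.623, -14.893, 197.543]), 0.61)]
jar_center [(array([478.207, 283.842,  57.198]), 0.8)]
bin_center [(array([633.096, 307.129,  31.795]), 0.92), (array([ 605.246, -325.909,   73.366]), 0.62)]
striker [(array([699.073, -14.789, 195.644]), 0.87), (array([654.681, -12.051,  90.139]), 0.35)]
```

View pics/top0.png

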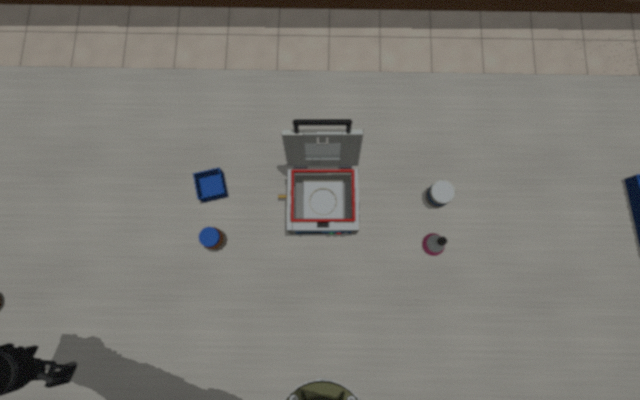

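View pics/side0.png

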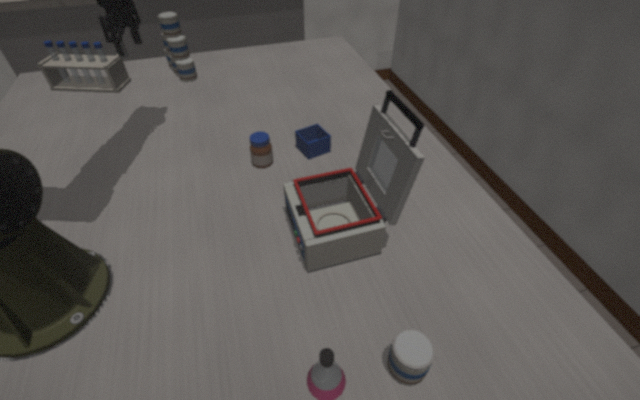

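```bash
cat >> h.py <<'E'
from scipy.optimize import least_squares
def cyl(x,y,r,z0,z1,n=40):
    a=np.linspace(0,2*np.pi,n); return np.concatenate([np.c_[x+r*np.cos(a),y+r*np.sin(a),0*a+z] for z in (z0,z1)])
def hullc(p,P):
    h=cv2.convexHull(proj(p,P).astype(np.float32)); m=cv2.moments(h); return np.array([m['m10'],m['m01']])/m['m00']
def maskc(m):
    n,l,s,c=cv2.connectedComponentsWithStats(m.astype(np.uint8)); i=1+np.argmax(s[1:,4]); return c[i],s[i]
def fitcyl(ps,cs,r,z0,z1,x0):
    s=least_squares(lambda q:np.concatenate([hullc(p,cyl(q[0],q[1],r,z0,z1))-c for p,c in zip(ps,cs)]),x0); return s.x,s.fun
def redrect(p):
    a=p['pixels'].astype(int); m=((a[...,0]>110)&(a[...,1]<75)&(a[...,2]<85)).astype(np.uint8)
    n,l,s,c=cv2.connectedComponentsWithStats(m); i=1+np.argmax(s[1:,4]); return (l==i)
E
python3 - <<'E'
from h import *
ps=[manip.capture(n) for n in ('top','side')]
for t,r,h,x0 in (('can_center',32.5,70,(610,-320)),('jar_center',30,85,(475,285)),('flask_center',32,1,(475,-305))):
    ms=[manip.trace(t,p)[0]['pixels'] for p in ps]
    if t=='flask_center': print('flask side box',maskc(ms[1])[1],'top',maskc(ms[0])[1]); continue
    cs=[maskc(m)[0] for m in ms]
    print(t,fitcyl(ps,cs,r,0,h,x0),[fitcyl([p],[c],r,0,h,x0)[0] for p,c in zip(ps,cs)])
for p in ps:
    print(p['cx'],p['cy'],f(p),p['rvec'])
    m=redrect(p); pts=np.argwhere(m)[:,::-1].astype(np.float32)
    hull=cv2.convexHull(pts)[:,0]
    W=np.array([onz(p,q,105)[:2] for q in hull],np.float32)
    print('seal',m.sum(),cv2.minAreaRect(W))
E
```

```text
can_center (array([ 617.475, -315.699]), array([-0.082,  0.019,  0.02 ,  0.044])) [array([ 617.534, -315.927]), array([ 617.477, -315.625])]
jar_center (array([481.262, 300.439]), array([ 0.314,  0.12 , -0.171, -0.221])) [array([481.571, 301.308]), array([481.532, 299.307])]
flask side box [ 307  349   38   51 1358] top [422 233  25  23 419]
323.30594117086156 203.50903241470377 417.5440408366106 [ 2.135 -2.1    0.202]
seal 490 ((593.4761962890625, 8.049583435058594), (138.47796630859375, 163.76573181152344), 0.9494388103485107)
316.0100835816158 202.3471295700679 362.6431969585874 [ 2.323 -0.331  0.127]
seal 415 ((593.21435546875, 5.968505859375), (136.3741912841797, 165.69332885742188), 1.4881190061569214)
```

```bash
cat >> h.py <<'E'
def down(yaw_y, tilt=0):
    """tool pointing down, y axis at world angle yaw_y; R columns"""
    y=np.array([np.cos(yaw_y),np.sin(yaw_y),0]); x=np.array([0,0,-1.]); z=np.cross(x,y)
    return R.from_matrix(np.c_[x,y,z])
def shift(T,Rt):
    s=manip.get_state(); R0=R.from_rotvec(s['eef_rot'])
    return R0.inv().apply(np.array(T)-s['position']), (R0.inv()*Rt).as_rotvec()
E
python3 - <<'E'
from h import *
s=manip.get_state(); print(R.from_rotvec(s['eef_rot']).as_matrix())
for a in (np.pi/2,-np.pi/2): print(a,shift([617.5,-315.7,200],down(a+0.02)))
E
```

```text
[[-0.     0.336  0.942]
 [-0.     0.942 -0.336]
 [-1.    -0.     0.   ]]
1.5707963267948966 (array([  48.297, -689.787,  687.69 ]), array([-0.363,  0.   ,  0.   ]))
-1.5707963267948966 (array([  48.297, -689.787,  687.69 ]), array([ 2.779,  0.   , -0.   ]))
```

Request:
{"method": "arm_command", "body": {"targets": [[[48,-330,330],[0.5,0,0]],[[48,-330,330],[0.5,0,0]],[[48,-330,330],[0.5,0,0]],[[48,-330,330],[0.5,0,0]],[[48,-330,330],[0.5,0,0]],[[48,-330,330],[0.5,0,0]],[[48,-330,330],[0.5,0,0]],[[48,-330,330],[0.5,0,0]],[[48,-330,330],[0.5,0,0]],[[48,-330,330],[0.5,0,0]],[[48,-330,330],[0.5,0,0]],[[48,-330,330],[0.5,0,0]]]}}

```text
clock: 2.6
position: [402.9, 138.9, 200.1]
eef_rot: [0.661, 1.466, -0.663]
ft_force: [-0.1, 1.0, 0.5]
finger_gap: 85.2
```

```bash
python3 - <<'E'
from h import *
s=manip.get_state(); print(s['clock'],s['qpos'],s['position'],s['ft_force'])
for a in (np.pi/2,-np.pi/2): print(a,shift([617.5,-315.7,160],down(a+0.02)))
E
```

```text
2.6 [ 0.334  0.015 -0.517  1.039 -0.002  1.181] [402.943 138.893 200.052] [-0.058  1.044  0.481]
1.5707963267948966 (array([  41.194, -139.837,  482.744]), array([-0.868,  0.002,  0.002]))
-1.5707963267948966 (array([  41.194, -139.837,  482.744]), array([ 2.274,  0.002, -0.002]))
```

Request:
{"method": "arm_command", "body": {"targets": [[[41,-140,483],[-0.868,0,0]],[[41,-140,483],[-0.868,0,0]],[[41,-140,483],[-0.868,0,0]],[[41,-140,483],[-0.868,0,0]],[[41,-140,483],[-0.868,0,0]],[[41,-140,483],[-0.868,0,0]],[[41,-140,483],[-0.868,0,0]],[[41,-140,483],[-0.868,0,0]],[[41,-140,483],[-0.868,0,0]],[[41,-140,483],[-0.868,0,0]],[[41,-140,483],[-0.868,0,0]],[[41,-140,483],[-0.868,0,0]],[[41,-140,483],[-0.868,0,0]],[[41,-140,483],[-0.868,0,0]],[[41,-140,483],[-0.868,0,0]],[[41,-140,483],[-0.868,0,0]],[[41,-140,483],[-0.868,0,0]]]}}

```text
clock: 4.02
position: [618.0, -309.2, 159.5]
eef_rot: [-0.02, 1.571, 0.021]
ft_force: [-0.7, -0.1, -0.6]
finger_gap: 85.4
```

```bash
python3 - <<'E'
from h import *
s=manip.get_state(); print(s['clock'],s['qpos'],s['position'],s['ft_force'])
p=manip.capture('wrist'); save(p,'w1')
m=manip.trace('can_center',p)[0]; c=maskc(m['pixels']); print(m['score'],c)
print(fitcyl([p],[c[0]],32.5,0,70,(617,-316)), proj(p,[[617.5,-315.7,70],[617.5,-315.7,0]]))
print(shift([617.5,-315.7,48],down(np.pi/2+0.02)))
E
```

```text
4.0167 [-0.464  0.528  0.068  1.111  0.    -0.49 ] [ 618.011 -309.208  159.479] [-0.718 -0.07  -0.556]
0.78 (array([310.006, 203.787]), array([ 268,  156,   84,   94, 6064], dtype=int32))
(array([ 615.695, -314.624]), array([-0.,  0.])) [[308.131 213.632]
 [310.227 189.252]]
(array([111.974,  -6.611,  -0.999]), array([0.007, 0.   , 0.   ]))
```

View pics/w1.png

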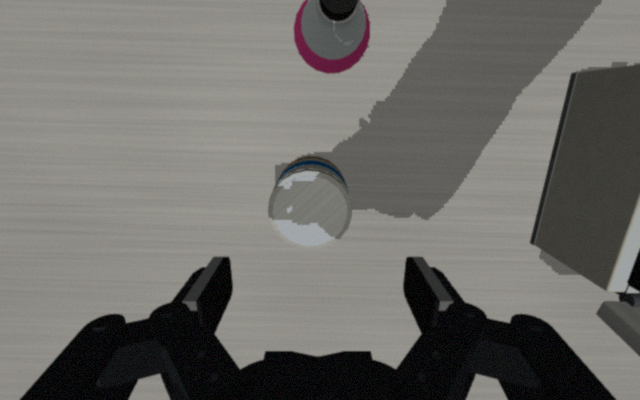

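Request:
{"method": "arm_command", "body": {"targets": [[[0,-6,-1.5],[0,0,0]],[[30,-6,-1.5],[0,0,0]],[[60,-6,-1.5],[0,0,0]],[[85,-6,-1.5],[0,0,0]],[[100,-6,-1.5],[0,0,0]],[[111,-6,-1.5],[0,0,0]],[[111,-6,-1.5],[0,0,0]],[[111,-6,-1.5],[0,0,0]]]}}

```text
clock: 4.78
position: [617.1, -316.2, 48.6]
eef_rot: [-0.02, 1.571, 0.02]
ft_force: [0.6, 0.1, 0.7]
finger_gap: 85.0
```

Request:
{"method": "arm_command", "body": {"targets": [[[0,0,0],[0,0,0]],[[0,0,0],[0,0,0]],[[0,0,0],[0,0,0]],[[0,0,0],[0,0,0]],[[0,0,0],[0,0,0]],[[0,0,0],[0,0,0]],[[0,0,0],[0,0,0]],[[0,0,0],[0,0,0]]], "fingers": -0.2}}

```text
clock: 5.45
position: [618.6, -317.0, 50.6]
eef_rot: [-0.021, 1.567, 0.019]
ft_force: [-0.0, 0.3, 6.2]
finger_gap: 63.6
```

Request:
{"method": "arm_command", "body": {"targets": [[[-20,0,0],[0,0,0]],[[-50,0,0],[0,0,0]],[[-90,0,0],[0,0,0]],[[-130,0,0],[0,0,0]],[[-160,0,0],[0,0,0]],[[-160,20,0],[0,0,0]],[[-160,60,-6],[0,0,0]],[[-160,100,-12],[0,0,0]],[[-160,140,-16],[0,0,0]],[[-160,180,-20],[0,0,0]],[[-160,220,-24],[0,0,0]],[[-160,260,-24],[0,0,0]],[[-160,290,-24],[0,0,0]],[[-160,315,-24],[0,0,0]],[[-160,323,-24],[0,0,0]],[[-160,323,-24],[0,0,0]],[[-160,323,-24],[0,0,0]],[[-160,323,-24],[0,0,0]]]}}

```text
clock: 6.95
position: [585.0, 4.7, 208.4]
eef_rot: [-0.02, 1.571, 0.018]
ft_force: [-0.6, 0.3, -1.9]
finger_gap: 63.5
```

```bash
python3 - <<'E'
from h import *
s=manip.get_state(); print(s['clock'],s['qpos'],s['position'],s['ft_force'],s['finger_gap'])
p=manip.capture('wrist'); save(p,'w2')
X0=[[593.3,7,14],[593.3,7,105]]
a=np.linspace(0,6.28,9); print(proj(p,np.array(X0)))
print(proj(p,np.c_[593.3+36.5*np.cos(a),7+36.5*np.sin(a),0*a+22]))
print([(w(p,d['at']),d['score']) for d in manip.find_in('can_center',p)])
q=[manip.capture(n) for n in('top','side')]
for k in q:
    m=manip.trace('can_center',k)[0]; print(m['score'],maskc(m['pixels']), proj(k,[*s['position'][:2],s['position'][2]-12]))
save(q[1],'s2')
E
```

```text
6.95 [ 0.008  0.304 -0.153  1.115 -0.001 -0.016] [584.993   4.697 208.355] [-0.599  0.32  -1.92 ] 63.479501149128176
[[318.915 188.642]
 [319.31  218.093]]
[[318.115 221.898]
 [341.537 213.488]
 [352.536 191.409]
 [343.945 167.74 ]
 [319.883 157.062]
 [295.229 166.501]
 [285.295 189.736]
 [295.068 212.356]
 [318.011 221.895]]
[(array([574.76 ,   8.505, 230.83 ]), 0.58)]Traceback (most recent call last):
  File "<stdin>", line 10, in <module>
IndexError: list index out of range
```

View pics/w2.png

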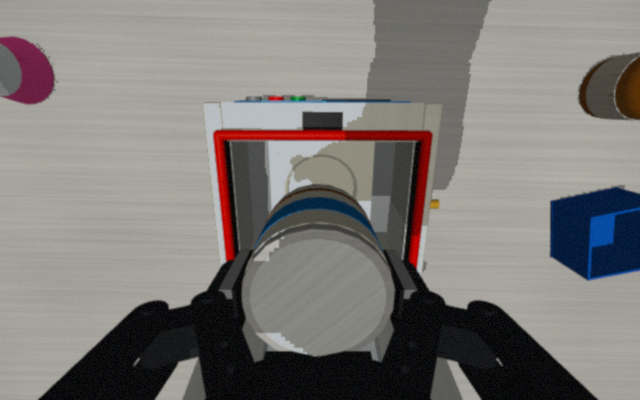

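```bash
python3 - <<'E'
from h import *
im=cv2.imread('pics/w2.png')
p=manip.capture('wrist'); s=manip.get_state()
print(onz(p,(319.5,289),227.8), proj(p,[*s['position'][:2],227.8]))
m=manip.trace('can_center',p)
for t in m: print(t['score'],maskc(t['pixels']))
t=np.array(m[0]['pixels'])
c=cyl(s['position'][0],s['position'][1],32.5,157.8,227.8); print('hull pred',proj(p,c).min(0),proj(p,c).max(0))
# nest circle by pixels
print('nest edges',[onz(p,u,22) for u in ((287,187),(356,188),(321,155))])
mm=redrect(p); pts=np.argwhere(mm)[:,::-1]; 
for r in (150,180,220): 
    x=pts[pts[:,1]==r][:,0]; print(r,x.min(),x.max(),onz(p,(x.min(),r),105),onz(p,(x.max(),r),105))
x=pts[:,1].min(); print('front',x,onz(p,(324,x),105))
big=cv2.resize(im[90:370,200:450],None,fx=2.4,fy=2.1,interpolation=cv2.INTER_CUBIC); cv2.imwrite('pics/w2b.png',big)
E
```

```text
[577.206   6.211 227.8  ] [316.246 304.906]
0.73 (array([317.514, 275.171]), array([  242,   184,   153,   172, 20201], dtype=int32))
hull pred [238.475 186.753] [393.875 365.627]
nest edges [array([589.971, -27.355,  22.   ]), array([589.332,  47.261,  22.   ]), array([554.525,   8.443,  22.   ])]
150 215 429 [539.532 -73.749 105.   ] [535.691  89.433 105.   ]
180 218 426 [563.023 -73.31  105.   ] [559.168  90.313 105.   ]
220 222 421 [596.759 -72.68  105.   ] [592.902  90.756 105.   ]
front 130 [522.704   8.926 105.   ]
```

View pics/w2b.png

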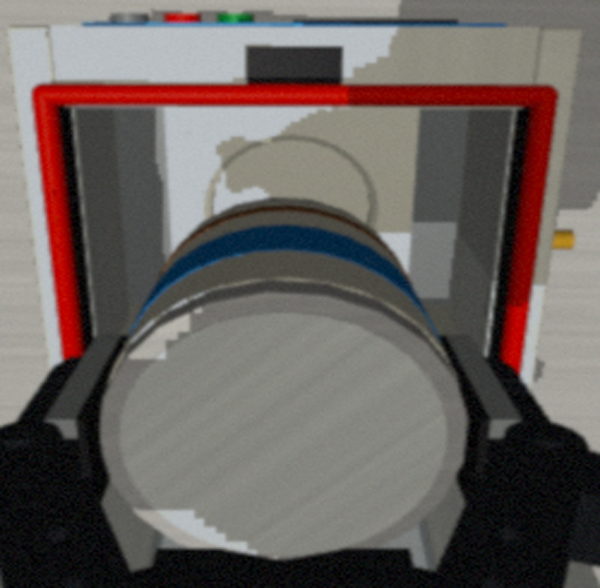

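Request:
{"method": "arm_command", "body": {"targets": [[[0,3,9],[0,0,0]],[[30,3,9],[0,0,0]],[[60,3,9],[0,0,0]],[[90,3,9],[0,0,0]],[[115,3,9],[0,0,0]],[[128,3,9],[0,0,0]],[[132,3,9],[0,0,0]],[[132,3,9],[0,0,0]],[[132,3,9],[0,0,0]]]}}

```text
clock: 8.05
position: [594.8, 9.2, 77.0]
eef_rot: [-0.02, 1.57, 0.02]
ft_force: [0.4, -0.8, -2.1]
finger_gap: 64.0
```

Request:
{"method": "arm_command", "body": {"targets": [[[2,0,0],[0,0,0]],[[3,0,0],[0,0,0]],[[4,0,0],[0,0,0]],[[5,0,0],[0,0,0]],[[5,0,0],[0,0,0]]]}}

```text
clock: 8.47
position: [593.9, 9.1, 71.5]
eef_rot: [-0.02, 1.57, 0.02]
ft_force: [0.6, 1.0, -2.8]
finger_gap: 63.5
```

Request:
{"method": "arm_command", "body": {"targets": [[[1,0,0],[0,0,0]],[[2,0,0],[0,0,0]],[[3,0,0],[0,0,0]],[[4,0,0],[0,0,0]],[[4,0,0],[0,0,0]]]}}

```text
clock: 8.88
position: [593.7, 9.1, 67.0]
eef_rot: [-0.02, 1.571, 0.02]
ft_force: [-0.0, -0.3, -2.4]
finger_gap: 63.6
```

Request:
{"method": "arm_command", "body": {"targets": [[[1,0,0],[0,0,0]],[[2,0,0],[0,0,0]],[[2,0,0],[0,0,0]]]}}

```text
clock: 9.13
position: [593.7, 9.1, 65.1]
eef_rot: [-0.02, 1.571, 0.02]
ft_force: [-0.5, 1.1, -3.0]
finger_gap: 63.7
```

Request:
{"method": "arm_command", "body": {"targets": [[[0.7,0,0],[0,0,0]],[[1.4,0,0],[0,0,0]],[[1.4,0,0],[0,0,0]]]}}

```text
clock: 9.38
position: [593.8, 9.1, 64.6]
eef_rot: [-0.02, 1.571, 0.02]
ft_force: [-2.6, -0.0, 4.6]
finger_gap: 63.9
```

Request:
{"method": "arm_command", "body": {"targets": [[[0.5,0,0],[0,0,0]],[[0.8,0,0],[0,0,0]],[[0.8,0,0],[0,0,0]]]}}

```text
clock: 9.63
position: [593.8, 9.1, 64.6]
eef_rot: [-0.02, 1.57, 0.02]
ft_force: [-5.9, 0.7, 10.7]
finger_gap: 63.4
```

Request:
{"method": "arm_command", "body": {"targets": [[[-1,0,0],[0,0,0]],[[-1,0,0],[0,0,0]],[[-1,0,0],[0,0,0]],[[-1,0,0],[0,0,0]],[[-1,0,0],[0,0,0]]], "fingers": 0.85}}

```text
clock: 10.05
position: [593.9, 9.1, 64.0]
eef_rot: [-0.02, 1.571, 0.02]
ft_force: [0.2, 0.3, 0.3]
finger_gap: 78.5
```

Request:
{"method": "arm_command", "body": {"targets": [[[-10,0,0],[0,0,0]],[[-40,0,0],[0,0,0]],[[-80,0,0],[0,0,0]],[[-120,0,0],[0,0,0]],[[-160,0,-10],[0,0,0]],[[-200,0,-30],[0,0,0]],[[-240,0,-50],[0,0,0]],[[-270,0,-50],[0,0,0]],[[-285,0,-50],[0,0,0]],[[-285,0,-50],[0,0,0]],[[-285,0,-50],[0,0,0]],[[-285,0,-50],[0,0,0]]]}}

```text
clock: 11.05
position: [543.5, 7.9, 348.3]
eef_rot: [-0.02, 1.572, 0.02]
ft_force: [-0.9, -0.8, 0.0]
finger_gap: 78.6
```

```bash
python3 - <<'E'
from h import *
s=manip.get_state(); print(s['clock'],s['qpos'],s['position'],s['ft_force'],s['finger_gap'])
p=manip.capture('wrist'); q=manip.capture('side')
o=np.hstack([p['pixels'][:,100:540],q['pixels'][80:380,250:470].repeat(1,0) if 0 else cv2.resize(q['pixels'][70:280,270:460],(360,400))])
cv2.imwrite('pics/c3.png',o[...,::-1])
ps=[q]
# handle
for k in (p,q):
    for t in manip.trace('cover_handle',k)[:1]: print('handle',t['score'],maskc(t['pixels']))
    print([(w(k,d['at']),d['score']) for d in manip.find_in('cover_handle',k)])
    for t in manip.trace('can_center',k)[:1]: print('can',t['score'],maskc(t['pixels']),fitcyl([k],[maskc(t['pixels'])[0]],32.5,14,84,(593,8)))
H=lambda th,yc:np.array([[668-205*np.cos(th)+15*np.sin(th),yc+1.5+dy,88+205*np.sin(th)+15*np.cos(th)] for dy in(-53,53)])
for th in (1.57,1.65,1.7): print(th,H(th,7),proj(q,H(th,7)).ravel(),proj(p,H(th,7)).ravel())
E
```

```text
11.05 [ 0.014  0.187  0.014  1.4    0.    -0.011] [543.49    7.888 348.272] [-0.937 -0.819  0.028] 78.63885607552861
handle 0.89 (array([316.497, 309.876]), array([  229,   259,   176,   107, 14895], dtype=int32))
[(array([695.678,  15.784, 178.208]), 0.56)]
can 0.78 (array([317.265, 198.145]), array([ 295,  170,   45,   55, 1992], dtype=int32)) (array([591.679,   8.005]), array([-0.958, -0.026]))
handle 0.94 (array([390.206, 157.486]), array([ 356,   90,   70,  136, 5333], dtype=int32))
[(array([694.85 ,  -7.4  , 195.924]), 0.63)]
can 0.83 (array([333.011, 211.104]), array([318, 193,  32,  37, 952], dtype=int32)) (array([593.269,   9.126]), array([0.681, 3.397]))
1.57 [[682.837 -44.5   293.012]
 [682.837  61.5   293.012]] [398.144 124.866 373.683  95.376] [246.771 391.545 379.138 394.068]
1.65 [[699.173 -44.5   291.171]
 [699.173  61.5   291.171]] [406.89  124.277 381.65   95.04 ] [248.218 404.558 376.954 406.969]
1.7 [[709.288 -44.5   289.359]
 [709.288  61.5   289.359]] [412.174 124.261 386.488  95.162] [249.251 411.479 375.512 413.822]
```

View pics/c3.png

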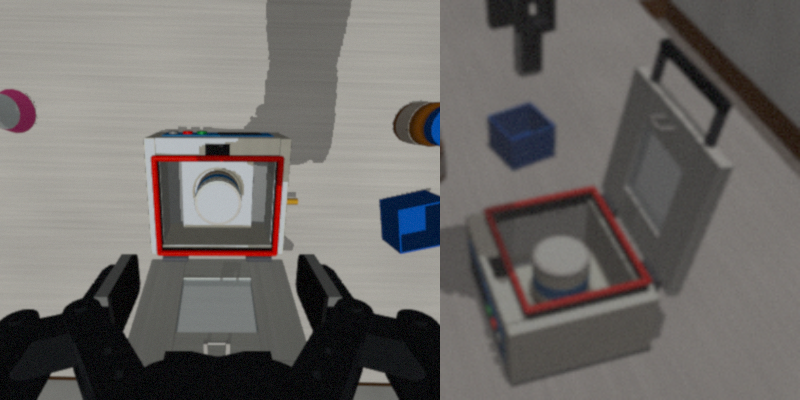

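```bash
python3 - <<'E'
from h import *
k=manip.capture('top'); a=cv2.imread('pics/top0.png'); g=a.max(2)
print(g[114:132,[305,315,325,340]].T)
row=g[122]; x=np.where(row[285:365]<60)[0]+285; print('bar cols',x.min(),x.max())
q=manip.capture('side')
for r in (121,121.5,122,122.5,123): print(r,onz(k,(322.5,r),288))
for c in ((x.min(),122),(x.max(),122)): print(onz(k,c,288))
H=lambda th,yc:np.array([[668-205*np.cos(th)+15*np.sin(th),yc+1.5+dy,88+205*np.sin(th)+15*np.cos(th)] for dy in(-60,0,60)])
for th in (1.65,1.7,1.75): print(th,H(th,7)[1],proj(k,H(th,7))[1],proj(q,H(th,7)).ravel())
b=cv2.imread('pics/side0.png')[80:150,370:430]
cv2.imwrite('pics/s0c.png',cv2.resize(b,None,fx=8,fy=8,interpolation=cv2.INTER_CUBIC))
E
```

```text
[[132 135 136 131 122  81  52  37  29  30  49  89 125 136 129 114 106 106]
 [134 135 136 135 120  87  48  28  38  27  54  90 122 134 129 116 107 111]
 [136 134 137 136 122  82  40  31  33  28  50  91 124 135 128 114 107 119]
 [136 137 138 134 120  82  46  40  35  29  55  90 125 133 124 115 108 121]]
bar cols 294 350
121 [721.635   9.237 288.   ]
121.5 [720.452   9.216 288.   ]
122 [719.27    9.196 288.   ]
122.5 [718.089   9.175 288.   ]
123 [716.908   9.155 288.   ]
[718.256  72.757 288.   ]
[720.248 -52.114 288.   ]
1.65 [699.173   8.5   291.171] [322.651 130.019] [408.772 126.457 393.556 108.832 380.172  93.329]
1.7 [709.288   8.5   289.359] [322.733 126.007] [414.087 126.429 398.608 108.893 384.983  93.457]
1.75 [719.3     8.5   287.043] [322.814 122.157] [419.236 126.669 403.513 109.212 389.665  93.836]
```

View pics/s0c.png

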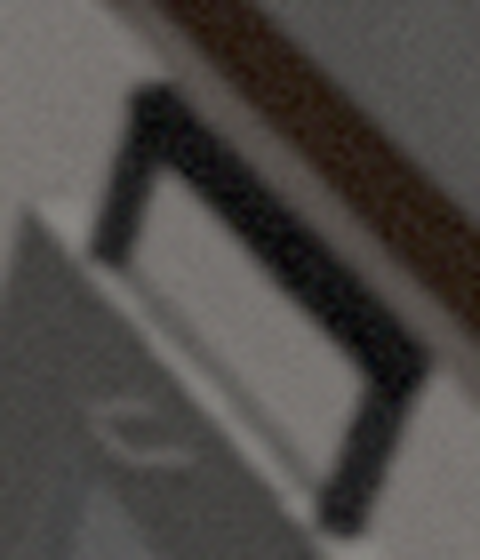

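Request:
{"method": "arm_command", "body": {"targets": [[[3,-2,40],[0.12,0,0]],[[3,-2,80],[0.24,0,0]],[[3,-2,120],[0.36,0,0]],[[3,-2,155],[0.48,0,0]],[[3,-2,175.5],[0.6,0,0]],[[3,-2,175.5],[0.72,0,0]],[[3,-2,175.5],[0.84,0,0]],[[3,-2,175.5],[0.96,0,0]],[[3,-2,175.5],[1.08,0,0]],[[3,-2,175.5],[1.2,0,0]],[[3,-2,175.5],[1.32,0,0]],[[3,-2,175.5],[1.44,0,0]],[[3,-2,175.5],[1.574,0,0]],[[3,-2,175.5],[1.574,0,0]],[[3,-2,175.5],[1.574,0,0]]], "fingers": 0.3}}

```text
clock: 12.8
position: [719.4, 10.3, 345.9]
eef_rot: [1.191, 1.221, -1.191]
ft_force: [-0.2, -0.3, -0.5]
finger_gap: 55.7
```

```bash
python3 - <<'E'
from h import *
s=manip.get_state(); print(s['clock'],s['qpos'],s['position'],s['ft_force'],s['finger_gap'])
p=manip.capture('wrist'); save(p,'w4')
print(proj(p,[[719.3,9.5,287],[718.5,62,287],[720.1,-43,287]]))
print(shift([719.3,9.5,285],down(0.016)))
E
```

```text
12.8 [ 0.014  0.561  0.543  1.552 -0.     1.56 ] [719.393  10.291 345.937] [-0.216 -0.259 -0.473] 55.660416620636106
[[318.982 230.888]
 [319.915 152.402]
 [318.189 297.671]]
(array([60.997, -0.101,  0.792]), array([ 0.009, -0.   ,  0.   ]))
```

View pics/w4.png

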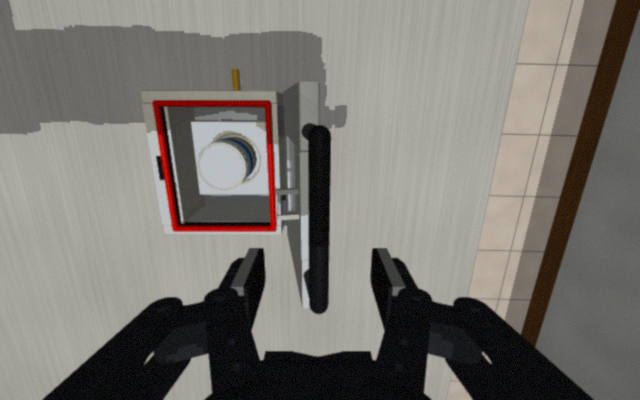

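Request:
{"method": "arm_command", "body": {"targets": [[[15,0,0],[0,0,0]],[[32,0,0],[0,0,0]],[[47,0,0],[0,0,0]],[[57,0,0],[0,0,0]],[[61,0,0],[0,0,0]],[[61,0,0],[0,0,0]],[[61,0,0],[0,0,0]]]}}

```text
clock: 13.43
position: [719.5, 10.3, 285.6]
eef_rot: [1.193, 1.22, -1.192]
ft_force: [0.4, -0.6, 0.4]
finger_gap: 55.7
```

Request:
{"method": "arm_command", "body": {"targets": [[[0,0,0],[0,0,0]],[[0,0,0],[0,0,0]],[[0,0,0],[0,0,0]],[[0,0,0],[0,0,0]],[[0,0,0],[0,0,0]],[[0,0,0],[0,0,0]],[[0,0,0],[0,0,0]],[[0,0,0],[0,0,0]]], "fingers": -1}}

```text
clock: 14.1
position: [720.0, 10.3, 286.0]
eef_rot: [1.194, 1.218, -1.191]
ft_force: [2.1, -0.4, 5.2]
finger_gap: 12.6
```

```bash
python3 - <<'E'
from h import *
s=manip.get_state(); print(s['clock'],s['position'],s['ft_force'],s['ft_torque'],s['finger_gap'],s['tau'])
# arc table relative to theta0
hx,hz=668.,88.; P=s['position']+[0,0,2]
r=np.hypot(P[0]-hx,P[2]-hz); b=np.arctan2(P[2]-hz,hx-P[0]); print('r',r,'polar',b,'theta',b-np.arctan2(15,205))
for d in np.arange(0,1.76,0.05):
    a=b-d; print(round(d,2),round(a-np.arctan2(15,205),3),'down %.1f  back(-x) %.1f'%(r*(np.sin(b)-np.sin(a)), r*(np.cos(a)-np.cos(b))))
E
```

```text
14.1 [720.042  10.305 285.962] [ 2.102 -0.362  5.188] [ 0.031 -0.507  0.006] 12.61645789005054 [ -0.011 -64.848  31.189   1.225  -0.006  -0.005]
r 206.62310457351742 polar 1.8254053896969293 theta 1.75236482439381
0.0 1.752 down 0.0  back(-x) 0.0
0.05 1.702 down -2.4  back(-x) 10.1
0.1 1.652 down -4.2  back(-x) 20.2
0.15 1.602 down -5.5  back(-x) 30.5
0.2 1.552 down -6.4  back(-x) 40.8
0.25 1.502 down -6.7  back(-x) 51.1
0.3 1.452 down -6.4  back(-x) 61.4
0.35 1.402 down -5.7  back(-x) 71.7
0.4 1.352 down -4.5  back(-x) 82.0
0.45 1.302 down -2.7  back(-x) 92.2
0.5 1.252 down -0.5  back(-x) 102.2
0.55 1.202 down 2.3  back(-x) 112.2
0.6 1.152 down 5.5  back(-x) 122.0
0.65 1.102 down 9.3  back(-x) 131.6
0.7 1.052 down 13.5  back(-x) 141.1
0.75 1.002 down 18.2  back(-x) 150.3
0.8 0.952 down 23.3  back(-x) 159.2
0.85 0.902 down 28.9  back(-x) 167.9
0.9 0.852 down 34.9  back(-x) 176.3
0.95 0.802 down 41.3  back(-x) 184.4
1.0 0.752 down 48.1  back(-x) 192.2
1.05 0.702 down 55.3  back(-x) 199.6
1.1 0.652 down 62.9  back(-x) 206.6
1.15 0.602 down 70.8  back(-x) 213.3
1.2 0.552 down 79.0  back(-x) 219.6
1.25 0.502 down 87.5  back(-x) 225.4
1.3 0.452 down 96.3  back(-x) 230.8
1.35 0.402 down 105.4  back(-x) 235.8
1.4 0.352 down 114.7  back(-x) 240.2
1.45 0.302 down 124.2  back(-x) 244.3
1.5 0.252 down 133.9  back(-x) 247.8
1.55 0.202 down 143.8  back(-x) 250.9
1.6 0.152 down 153.8  back(-x) 253.4
1.65 0.102 down 163.9  back(-x) 255.5
1.7 0.052 down 174.1  back(-x) 257.0
1.75 0.002 down 184.4  back(-x) 258.1
```

Request:
{"method": "arm_command", "body": {"targets": [[[-0.5,-3,0],[0,0,0]],[[-2.4,-10,0],[0,0,0]],[[-4.2,-20,0],[0,0,0]],[[-5.5,-30.5,0],[0,0,0]],[[-6.4,-40.8,0],[0,0,0]],[[-6.7,-51.1,0],[0,0,0]],[[-6.4,-61.4,0],[0,0,0]],[[-5.7,-71.7,0],[0,0,0]],[[-4.5,-82,0],[0,0,0]],[[-2.7,-92.2,0],[0,0,0]],[[-0.5,-102.2,0],[0,0,0]],[[-0.5,-102.2,0],[0,0,0]],[[-0.5,-102.2,0],[0,0,0]]]}}

```text
clock: 15.18
position: [616.4, 8.1, 285.8]
eef_rot: [1.193, 1.22, -1.194]
ft_force: [-0.5, 1.1, 4.6]
finger_gap: 11.7
```

```bash
cat > st.py <<'E'
from h import *
s=manip.get_state(); print(s['clock'],s['position'],s['ft_force'],s['ft_torque'],s['finger_gap'],s['eef_rot'])
P=s['position']+[0,0,2]; hx,hz=668.,88.
r=np.hypot(P[0]-hx,P[2]-hz); b=np.arctan2(P[2]-hz,hx-P[0]); print('r',r,'theta',b-np.arctan2(15,205))
E
python3 st.py
```

```text
15.1833 [616.45    8.097 285.771] [-0.501  1.085  4.574] [ 0.109  0.066 -0.048] 11.726409522371672 [ 1.193  1.22  -1.194]
r 206.31547440827504 theta 1.2452177710746775
```

Request:
{"method": "arm_command", "body": {"targets": [[[1,-4,0],[0,0,0]],[[2.8,-10,0],[0,0,0]],[[6,-19.8,0],[0,0,0]],[[9.8,-29.4,0],[0,0,0]],[[14,-38.9,0],[0,0,0]],[[18.7,-48.1,0],[0,0,0]],[[23.8,-57,0],[0,0,0]],[[29.4,-65.7,0],[0,0,0]],[[35.4,-74.1,0],[0,0,0]],[[41.8,-82.2,0],[0,0,0]],[[48.6,-90,0],[0,0,0]],[[55.8,-97.4,0],[0,0,0]],[[63.4,-104.4,0],[0,0,0]],[[71.3,-111.1,0],[0,0,0]],[[79.5,-117.4,0],[0,0,0]],[[79.5,-117.4,0],[0,0,0]]]}}

```text
clock: 16.52
position: [498.4, 5.5, 203.7]
eef_rot: [1.192, 1.222, -1.195]
ft_force: [2.1, 0.7, -7.6]
finger_gap: 11.8
```

```bash
python3 st.py; python3 - <<'E'
from h import *
q=manip.capture('side'); cv2.imwrite('pics/s5.png',cv2.resize(q['pixels'][80:280,220:460][...,::-1],(720,600)))
E
```

```text
16.5167 [498.412   5.547 203.725] [ 2.137  0.672 -7.58 ] [ 0.14  -0.627  0.02 ] 11.842786474686372 [ 1.192  1.222 -1.195]
r 206.44419892600516 theta 0.5337717656127939
```

View pics/s5.png

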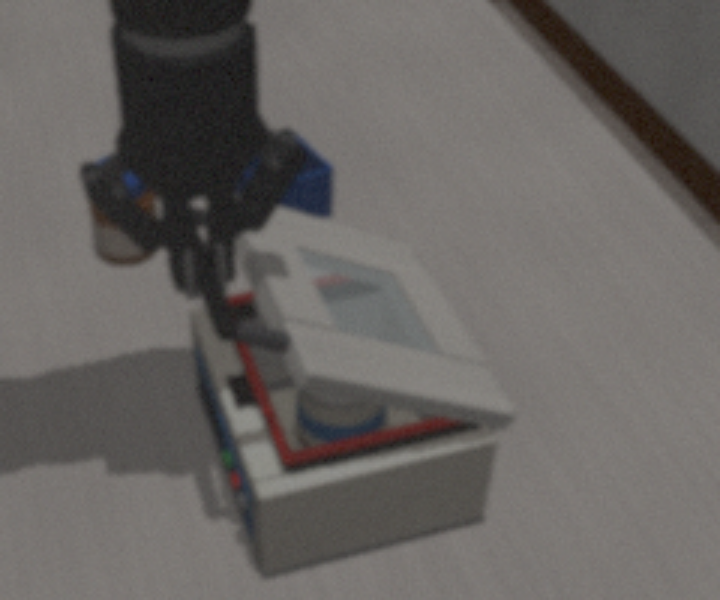

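Request:
{"method": "arm_command", "body": {"targets": [[[3,-2,0],[0,0,0]],[[7.6,-5,0],[0,0,0]],[[14.6,-9.3,0],[0,0,0]],[[23.7,-14.2,0],[0,0,0]],[[32.9,-18.6,0],[0,0,0]],[[42.4,-22.6,0],[0,0,0]],[[52.1,-26.1,0],[0,0,0]],[[57,-27.8,0],[0,0,0]],[[62,-29.2,0],[0,0,0]],[[66,-30.2,0],[0,0,0]],[[70,-31.2,0],[0,0,0]],[[73,-32,0],[0,0,0]],[[76,-32.6,0],[0,0,0]],[[78,-33,0],[0,0,0]],[[80,-33.4,0],[0,0,0]],[[80,-33.4,0],[0,0,0]],[[80,-33.4,0],[0,0,0]]]}}

```text
clock: 17.98
position: [466.3, 4.8, 125.8]
eef_rot: [1.193, 1.22, -1.193]
ft_force: [0.7, 3.4, -6.5]
finger_gap: 12.1
```

```bash
python3 st.py
```

```text
17.9833 [466.257   4.823 125.815] [ 0.7    3.389 -6.524] [ 0.519 -0.306  0.04 ] 12.093806803728558 [ 1.193  1.22  -1.193]
r 205.63449635519692 theta 0.12180836800584925
```

Request:
{"method": "arm_command", "body": {"targets": [[[2,-0.3,0],[0,0,0]],[[4,-0.6,0],[0,0,0]],[[6,-0.9,0],[0,0,0]],[[7.5,-1.1,0],[0,0,0]],[[9,-1.3,0],[0,0,0]],[[10,-1.4,0],[0,0,0]],[[10,-1.4,0],[0,0,0]],[[10,-1.4,0],[0,0,0]]]}}

```text
clock: 18.65
position: [465.0, 4.8, 116.3]
eef_rot: [1.193, 1.22, -1.193]
ft_force: [-3.5, 3.5, 4.7]
finger_gap: 11.7
```

Request:
{"method": "arm_command", "body": {"targets": [[[0.5,0,0],[0,0,0]],[[1,-0.1,0],[0,0,0]],[[1,-0.1,0],[0,0,0]]]}}

```text
clock: 18.9
position: [464.9, 4.8, 115.5]
eef_rot: [1.193, 1.22, -1.193]
ft_force: [-4.4, 3.3, 6.4]
finger_gap: 12.0
```

Request:
{"method": "arm_command", "body": {"targets": [[[0.5,0,0],[0,0,0]],[[1,-0.1,0],[0,0,0]],[[1,-0.1,0],[0,0,0]]]}}

```text
clock: 19.15
position: [464.8, 4.7, 114.7]
eef_rot: [1.193, 1.219, -1.193]
ft_force: [-5.2, 3.4, 9.4]
finger_gap: 11.5
```

Request:
{"method": "arm_command", "body": {"targets": [[[-0.7,0.1,0],[0,0,0]],[[-1.4,0.2,0],[0,0,0]],[[-1.4,0.2,0],[0,0,0]]]}}

```text
clock: 19.4
position: [465.0, 4.8, 115.9]
eef_rot: [1.193, 1.22, -1.193]
ft_force: [-5.1, 2.7, 7.2]
finger_gap: 12.1
```

Request:
{"method": "arm_command", "body": {"targets": [[[0,0,0],[0,0,0]],[[0,0,0],[0,0,0]],[[0,0,0],[0,0,0]],[[0,0,0],[0,0,0]],[[0,0,0],[0,0,0]]], "fingers": -0.3}}

```text
clock: 19.82
position: [465.2, 4.5, 115.4]
eef_rot: [1.193, 1.219, -1.193]
ft_force: [-0.0, 0.3, -0.8]
finger_gap: 29.7
```

Request:
{"method": "arm_command", "body": {"targets": [[[-10,0,0],[0,0,0]],[[-25,0,0],[0,0,0]],[[-45,0,0],[0,0,0]],[[-50,0,0],[0,0,0]],[[-50,0,0],[0,0,0]]]}}

```text
clock: 20.23
position: [466.7, 4.7, 167.5]
eef_rot: [1.195, 1.217, -1.19]
ft_force: [0.3, -0.0, -0.3]
finger_gap: 30.1
```

Request:
{"method": "arm_command", "body": {"targets": [[[0,0,0],[0,0,0]],[[0,0,0],[0,0,0]],[[0,0,0],[0,0,0]],[[0,0,0],[0,0,0]],[[0,0,0],[0,0,0]],[[0,0,0],[0,0,0]]], "fingers": -1}}

```text
clock: 20.73
position: [464.8, 4.7, 165.1]
eef_rot: [1.193, 1.22, -1.194]
ft_force: [-0.1, 0.0, 1.1]
finger_gap: -0.1
```

```bash
python3 st.py; python3 - <<'E'
from h import *
p=manip.capture('wrist'); q=manip.capture('side')
o=np.hstack([p['pixels'][:,100:540],cv2.resize(q['pixels'][90:290,250:430],(360,400))])
cv2.imwrite('pics/c6.png',o[...,::-1])
s=manip.get_state()['position']; print(proj(p,[s+[0,0,-17],s+[0,0,-42]]))
E
```

```text
20.7333 [464.753   4.697 165.087] [-0.113  0.005  1.079] [-0.009  0.014  0.003] -0.12333609159957654 [ 1.193  1.22  -1.194]
r 218.09213567753955 theta 0.2980514529284198
[[319.796 261.065]
 [319.548 240.855]]
```

View pics/c6.png

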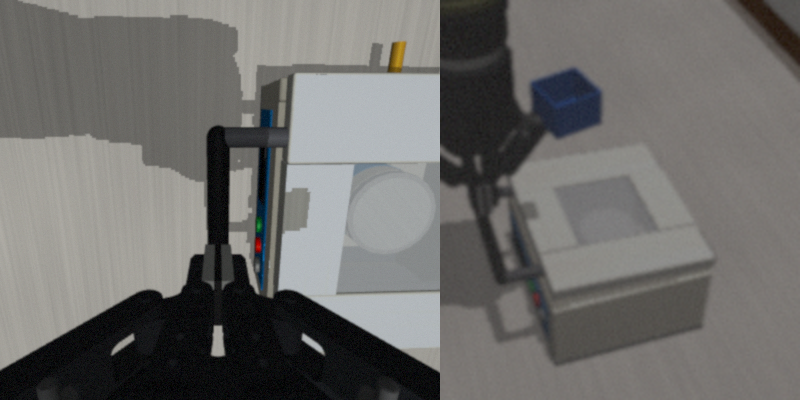

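Request:
{"method": "arm_command", "body": {"targets": [[[6,0,0],[0,0,0]],[[13,0,0],[0,0,0]],[[18,0,0],[0,0,0]],[[20,0,0],[0,0,0]],[[20,0,0],[0,0,0]]]}}

```text
clock: 21.25
position: [464.3, 4.7, 144.5]
eef_rot: [1.192, 1.221, -1.194]
ft_force: [0.0, 1.1, -0.0]
finger_gap: 0.4
```

Request:
{"method": "arm_command", "body": {"targets": [[[1,0,0],[0,0,0]],[[2,0,0],[0,0,0]],[[3,0,0],[0,0,0]],[[3,0,0],[0,0,0]]]}}

```text
clock: 21.58
position: [465.1, 4.7, 142.5]
eef_rot: [1.193, 1.219, -1.193]
ft_force: [0.1, 0.0, -0.6]
finger_gap: 0.3
```

Request:
{"method": "arm_command", "body": {"targets": [[[0.5,0,0],[0,0,0]],[[1,0,0],[0,0,0]],[[1.5,0,0],[0,0,0]],[[1.5,0,0],[0,0,0]]]}}

```text
clock: 21.92
position: [465.0, 4.7, 141.0]
eef_rot: [1.193, 1.22, -1.193]
ft_force: [-0.4, 1.1, -0.2]
finger_gap: -0.1
```

Request:
{"method": "arm_command", "body": {"targets": [[[0.5,0,0],[0,0,0]],[[1,0,0],[0,0,0]],[[1,0,0],[0,0,0]]]}}

```text
clock: 22.17
position: [465.0, 4.7, 139.9]
eef_rot: [1.193, 1.22, -1.193]
ft_force: [0.0, 0.3, -0.0]
finger_gap: -0.0
```

Request:
{"method": "arm_command", "body": {"targets": [[[0.5,0,0],[0,0,0]],[[1,0,0],[0,0,0]],[[1,0,0],[0,0,0]]]}}

```text
clock: 22.42
position: [465.0, 4.7, 138.9]
eef_rot: [1.193, 1.22, -1.193]
ft_force: [0.3, 0.2, -0.2]
finger_gap: -0.3
```

Request:
{"method": "arm_command", "body": {"targets": [[[0.5,0,0],[0,0,0]],[[1,0,0],[0,0,0]],[[1,0,0],[0,0,0]]]}}

```text
clock: 22.67
position: [465.0, 4.7, 137.9]
eef_rot: [1.193, 1.22, -1.193]
ft_force: [-0.1, -0.5, 1.0]
finger_gap: 0.0
```

Request:
{"method": "arm_command", "body": {"targets": [[[0.5,0,0],[0,0,0]],[[1,0,0],[0,0,0]],[[1,0,0],[0,0,0]]]}}

```text
clock: 22.92
position: [465.0, 4.7, 136.9]
eef_rot: [1.193, 1.22, -1.193]
ft_force: [0.5, -0.3, -0.3]
finger_gap: 0.1
```

Request:
{"method": "arm_command", "body": {"targets": [[[0.5,0,0],[0,0,0]],[[1,0,0],[0,0,0]],[[1,0,0],[0,0,0]]]}}

```text
clock: 23.17
position: [465.0, 4.7, 136.1]
eef_rot: [1.193, 1.22, -1.193]
ft_force: [-0.4, -0.8, 1.8]
finger_gap: -0.1
```

Request:
{"method": "arm_command", "body": {"targets": [[[0.5,0,0],[0,0,0]],[[1,0,0],[0,0,0]],[[1,0,0],[0,0,0]]]}}

```text
clock: 23.42
position: [464.9, 4.7, 135.3]
eef_rot: [1.193, 1.22, -1.193]
ft_force: [-2.4, 0.3, 6.0]
finger_gap: -0.2
```

Request:
{"method": "arm_command", "body": {"targets": [[[0.5,0,0],[0,0,0]],[[1,0,0],[0,0,0]],[[1,0,0],[0,0,0]]]}}

```text
clock: 23.67
position: [464.8, 4.7, 134.4]
eef_rot: [1.193, 1.22, -1.193]
ft_force: [-2.5, -1.0, 6.1]
finger_gap: 0.2
```

```bash
python3 - <<'E'
from h import *
p=manip.capture('wrist'); q=manip.capture('side')
o=np.hstack([p['pixels'][:,100:540],cv2.resize(q['pixels'][140:250,240:340],(360,400))])
cv2.imwrite('pics/c7.png',o[...,::-1])
E
```

```text
(no output)
```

View pics/c7.png

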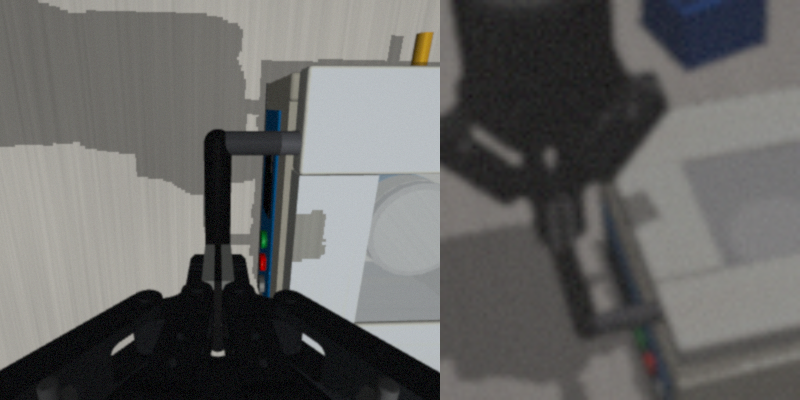

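Request:
{"method": "arm_command", "body": {"targets": [[[0.5,0,0],[0,0,0]],[[1,0,0],[0,0,0]],[[1,0,0],[0,0,0]]]}}

```text
clock: 24.02
position: [464.7, 4.7, 133.4]
eef_rot: [1.193, 1.22, -1.193]
ft_force: [-3.7, 0.2, 7.8]
finger_gap: 0.3
```

Request:
{"method": "arm_command", "body": {"targets": [[[0.5,0,0],[0,0,0]],[[1,0,0],[0,0,0]],[[1,0,0],[0,0,0]]]}}

```text
clock: 24.27
position: [464.6, 4.7, 132.4]
eef_rot: [1.193, 1.22, -1.193]
ft_force: [-3.2, -0.3, 7.3]
finger_gap: -0.1
```

Request:
{"method": "arm_command", "body": {"targets": [[[0.5,0,0],[0,0,0]],[[1,0,0],[0,0,0]],[[1,0,0],[0,0,0]]]}}

```text
clock: 24.52
position: [464.4, 4.7, 131.2]
eef_rot: [1.193, 1.22, -1.194]
ft_force: [-4.1, 0.4, 5.6]
finger_gap: -0.1
```

Request:
{"method": "arm_command", "body": {"targets": [[[0.5,0,0],[0,0,0]],[[0.5,0,0],[0,0,0]]]}}

```text
clock: 24.68
position: [464.4, 4.7, 130.4]
eef_rot: [1.193, 1.22, -1.194]
ft_force: [-1.0, -0.1, 3.0]
finger_gap: -0.1
```

Request:
{"method": "arm_command", "body": {"targets": [[[0.5,0,0],[0,0,0]],[[0.5,0,0],[0,0,0]]]}}

```text
clock: 24.85
position: [465.1, 4.7, 129.8]
eef_rot: [1.193, 1.219, -1.193]
ft_force: [-1.0, 0.7, -0.3]
finger_gap: 0.0
```

Request:
{"method": "arm_command", "body": {"targets": [[[0.5,0,0],[0,0,0]],[[0.5,0,0],[0,0,0]]]}}

```text
clock: 25.02
position: [465.3, 4.7, 129.4]
eef_rot: [1.193, 1.219, -1.193]
ft_force: [-0.9, -0.1, -0.5]
finger_gap: 0.1
```

Request:
{"method": "arm_command", "body": {"targets": [[[0.5,0,0],[0,0,0]],[[0.5,0,0],[0,0,0]]]}}

```text
clock: 25.18
position: [465.1, 4.7, 128.8]
eef_rot: [1.193, 1.22, -1.193]
ft_force: [-0.1, -0.0, -0.1]
finger_gap: -0.0
```

Request:
{"method": "arm_command", "body": {"targets": [[[0.5,0,0],[0,0,0]],[[0.5,0,0],[0,0,0]]]}}

```text
clock: 25.35
position: [465.1, 4.7, 128.5]
eef_rot: [1.193, 1.219, -1.193]
ft_force: [-0.0, -0.1, 0.3]
finger_gap: 0.3
```

Request:
{"method": "arm_command", "body": {"targets": [[[0.4,0,0],[0,0,0]],[[0.4,0,0],[0,0,0]]]}}

```text
clock: 25.52
position: [465.1, 4.7, 128.2]
eef_rot: [1.193, 1.219, -1.193]
ft_force: [0.4, 0.3, 0.9]
finger_gap: 0.3
```

Request:
{"method": "arm_command", "body": {"targets": [[[-3,0,0],[0,0,0]],[[-9,0,0],[0,0,0]],[[-18,0,0],[0,0,0]],[[-25,0,0],[0,0,0]],[[-25,0,0],[0,0,0]],[[-25,0,0],[0,0,0]]]}}

```text
clock: 26.02
position: [465.7, 4.7, 154.0]
eef_rot: [1.194, 1.218, -1.192]
ft_force: [-1.0, 0.8, -0.8]
finger_gap: -0.1
```

```bash
python3 - <<'E'
from h import *
p=manip.capture('wrist'); q=manip.capture('side'); s=manip.get_state(); print(s['position'],s['ft_force'])
o=np.hstack([p['pixels'][:,100:540],cv2.resize(q['pixels'][140:250,240:340],(360,400))])
cv2.imwrite('pics/c8.png',o[...,::-1])
a=cv2.imread('pics/c6.png'); 
# seal visible gap / handle end pixels in the side view: compare c6-era prediction
for th in (0.065,0.04,0.028,0.01):
    H=np.array([[668-205*np.cos(th)+15*np.sin(th)+dx,8+dy,88+205*np.sin(th)+15*np.cos(th)] for dx,dy in((1,-53),(0,0),(-1,53))])
    print(th,H[1],proj(p,H).ravel(),proj(q,H).ravel())
E
```

```text
[465.021   4.687 153.125] [ 0.37  -0.377 -0.227]
0.065 [464.407   8.    116.284] [316.878 312.935 317.083 238.779 317.329 149.749] [279.135 223.859 273.185 205.122 267.805 188.179]
0.04 [463.764   8.    111.186] [315.922 307.869 316.036 235.226 316.174 148.434] [279.019 225.737 273.103 206.994 267.751 190.038]
0.028 [463.5     8.    108.733] [315.546 305.52  315.626 233.584 315.722 147.83 ] [278.988 226.629 273.087 207.884 267.747 190.922]
0.01 [463.16    8.    105.049] [315.078 302.093 315.117 231.195 315.163 146.955] [278.969 227.954 273.089 209.207 267.767 192.238]
```

View pics/c8.png

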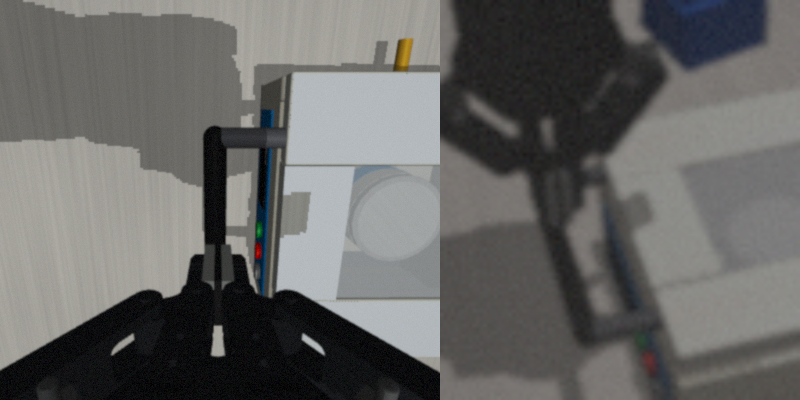

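Request:
{"method": "arm_command", "body": {"targets": [[[5,-2,0],[0,0,0]],[[12,-2,0],[0,0,0]],[[18,-2,0],[0,0,0]],[[20,-2,0],[0,0,0]],[[21,-2,0],[0,0,0]],[[21,-2,0],[0,0,0]],[[21,-2,0],[0,0,0]]]}}

```text
clock: 26.7
position: [463.1, 4.7, 132.0]
eef_rot: [1.193, 1.22, -1.193]
ft_force: [0.5, 0.5, 0.8]
finger_gap: 0.0
```

Request:
{"method": "arm_command", "body": {"targets": [[[0.5,0,0],[0,0,0]],[[1,0,0],[0,0,0]],[[1,0,0],[0,0,0]]]}}

```text
clock: 26.95
position: [463.1, 4.6, 131.2]
eef_rot: [1.193, 1.219, -1.193]
ft_force: [-0.3, 0.5, -0.3]
finger_gap: 0.0
```

Request:
{"method": "arm_command", "body": {"targets": [[[0.5,0,0],[0,0,0]],[[1,0,0],[0,0,0]],[[1,0,0],[0,0,0]]]}}

```text
clock: 27.2
position: [463.0, 4.7, 130.1]
eef_rot: [1.193, 1.22, -1.193]
ft_force: [0.0, 1.1, 0.4]
finger_gap: 0.0
```

Request:
{"method": "arm_command", "body": {"targets": [[[0.5,0,0],[0,0,0]],[[1,0,0],[0,0,0]],[[1,0,0],[0,0,0]]]}}

```text
clock: 27.45
position: [463.0, 4.6, 129.0]
eef_rot: [1.193, 1.22, -1.193]
ft_force: [-0.5, 0.5, -0.3]
finger_gap: 0.4
```

Request:
{"method": "arm_command", "body": {"targets": [[[0.5,0,0],[0,0,0]],[[0.5,0,0],[0,0,0]]]}}

```text
clock: 27.62
position: [463.0, 4.7, 128.5]
eef_rot: [1.193, 1.22, -1.193]
ft_force: [-0.1, 0.2, -0.4]
finger_gap: -0.2
```

Request:
{"method": "arm_command", "body": {"targets": [[[0.5,0,0],[0,0,0]],[[0.5,0,0],[0,0,0]]]}}

```text
clock: 27.78
position: [463.1, 4.7, 128.2]
eef_rot: [1.193, 1.219, -1.193]
ft_force: [-0.6, 0.6, 1.3]
finger_gap: 0.4
```

Request:
{"method": "arm_command", "body": {"targets": [[[0.5,0,0],[0,0,0]],[[0.5,0,0],[0,0,0]]]}}

```text
clock: 27.95
position: [463.1, 4.7, 127.9]
eef_rot: [1.193, 1.219, -1.193]
ft_force: [-1.1, 0.4, 5.0]
finger_gap: -0.1
```

Request:
{"method": "arm_command", "body": {"targets": [[[-2,0,0],[0,0,0]],[[-8,0,0],[0,0,0]],[[-20,0,0],[0,0,0]],[[-45,0,0],[0,0,0]],[[-80,0,0],[0,0,0]],[[-110,-10,0],[0,0,0]],[[-130,-20,0],[0,0,0]],[[-130,-20,0],[0,0,0]],[[-130,-20,0],[0,0,0]],[[-130,-20,0],[0,0,0]]]}}

```text
clock: 28.78
position: [443.0, 4.2, 257.2]
eef_rot: [1.193, 1.22, -1.193]
ft_force: [0.1, 0.1, -0.0]
finger_gap: 0.1
```

```bash
python3 - <<'E'
from h import *
s=manip.get_state(); print(s['clock'],s['position'],s['ft_force'])
q=manip.capture('side'); k=manip.capture('top')
for t,r,h,x0 in (('jar_center',30,85,(481,300)),):
    m=manip.trace(t,q)[0]; print(t,fitcyl([q],[maskc(m['pixels'])[0]],r,0,h,x0)[0])
print('flask',[maskc(manip.trace('flask_center',v)[0]['pixels'])[1] for v in (q,k)])
a=cv2.imread('pics/side0.png')[...,::-1].astype(int); d=np.abs(q['pixels'].astype(int)-a).max(2)
for n,b in (('bin',(295,125,332,160)),('jar',(248,130,275,168)),('flask',(305,345,348,400))): print(n,d[b[1]:b[3],b[0]:b[2]].mean())
# edge row of handle in side view: dark bar near col 275, and angle hypotheses
print(q['pixels'][195:220,273].max(1))
for th in (.065,.04,.026,.01): print(th,proj(q,[668-205*np.cos(th)+15*np.sin(th),8,88+205*np.sin(th)+15*np.cos(th)]))
E
```

```text
28.7833 [442.981   4.236 257.235] [ 0.083  0.12  -0.04 ]
jar_center [488.184 271.622]Traceback (most recent call last):
  File "<stdin>", line 6, in <module>
IndexError: list index out of range
```

```bash
python3 - <<'E'
from h import *
q=manip.capture('side'); k=manip.capture('top')
for n,v,ref,bs in (('top',k,'top0',dict(bin=(190,165,230,205),jar=(195,225,226,252),flask=(418,230,450,258))),('side',q,'side0',dict(bin=(292,122,334,162),jar=(246,128,277,170),flask=(303,343,350,400)))):
    d=np.abs(v['pixels'].astype(int)-cv2.imread(f'pics/{ref}.png')[...,::-1]).max(2)
    for b,c in bs.items(): print(n,b,round(d[c[1]:c[3],c[0]:c[2]].mean(),1),(d[c[1]:c[3],c[0]:c[2]]>60).sum())
for v in (q,k):
    for t in ('flask_center','jar_center','bin_center'):
        m=manip.trace(t,v); print(t,[maskc(x['pixels'])[0] for x in m[:1]])
c=q['pixels'].max(2)
for col in (270,273,276): print(col,c[196:220,col])
for th in (.065,.04,.026,.01): print(th,proj(q,[668-205*np.cos(th)+15*np.sin(th),8,88+205*np.sin(th)+15*np.cos(th)]))
E
```

```text
top bin 8.1 0
top jar 7.9 0
top flask 7.8 0
side bin 5.0 0
side jar 27.6 317
side flask 4.4 0
flask_center [array([326.197, 377.573])]
jar_center [array([265.733, 154.957])]
bin_center [array([313.382, 141.196])]
flask_center [array([433.557, 243.324])]
jar_center [array([212.753, 238.182])]
bin_center [array([210.666, 184.554])]
270 [ 41  39  39  38  40  42  43  39  44  46  52  60  66  76  87  93  98 105
 112 114 117 108  91  84]
273 [95 93 82 70 61 57 48 45 46 40 38 44 47 42 44 39 40 38 48 48 50 56 55 60]
276 [123 119 121 126 120 118 119 114 109 103  96  87  78  67  56  49  44  44
  35  41  47  46  46  38]
0.065 [273.185 205.122]
0.04 [273.103 206.994]
0.026 [273.085 208.031]
0.01 [273.089 209.207]
```

```bash
python3 -c "
from h import *
print(manip.sign_off()); print(manip.get_state()['clock'])"
```

```text
the job is handed in; nothing more can be done
None
the job is handed in; nothing more can be done
```

The can stands upright in the nest, and the cover is down with its catch apparently snapped. The job is handed in at about 29 s on the robot's clock.

**What I did:** I gripped the bar handle and brought the cover down to rest on the seal, then let go. I then pressed on the bar with closed fingertips in 0.5–1 mm steps.

**Catch:**
- The push peaked at about 8 N and fell to zero within about 2–3 mm.
- After I lifted off and touched again, the bar was 7.9 mm lower than when the cover rested on the seal, with a stiff stop. That puts the cover at about 0.027 rad. An uncaught cover would have risen to 0.038 rad or more.
- The re-touch briefly read 5 N. I did not do a pull test, and 0.027 rad is close to the 0.028 rad limit.
- A final attempt to read the cover angle from the side picture was not clear enough to confirm it.

**Can:** seen centred in the nest from the wrist and side cameras before closing, and through the sight glass afterwards.

**Bystanders:** the flask, jar and bin look the same as at the start in the top picture. In the side picture the jar differed, most likely because the arm was in front of it. The arm ended clear of everything, with zero force.

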